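# Load the ultrasonic cleaner with brittle nozzles

## Robot

A 6-joint arm with a two-finger parallel gripper is mounted at the origin on the work surface. World frame = base frame: x ahead of the robot, y to its left, z up, the work surface at z = 0. Lengths are in m, angles in rad, forces in N, time in s.
With the tool pointing down it reaches from about 0.35 to 0.775 m from the base axis. Payload 7.3 kg.
Tool frame: the origin (TCP) lies on the front face of the gripper's body, between the roots of the fingers; the fingertips stand ahead of it and the grasp point (between the pads) lies 47 mm ahead of it (finger_overhang is the z of the fingertips in the tool frame, in m); z points along the fingers, y is the line along which they close (so a half turn about z gives the same grasp; the last joint's range is limited). The gripper opens to 92 mm and grips with 3 to 60 N. Pads are 19 mm wide; open, the fingers measure 130 mm over their backs; the gripper's body (75 mm by 190 mm) begins 47 mm behind the grasp point.
Start: joints at [-1.291, 0.342, 1.524, -0, 1.275, -0.146], TCP at [0.217, -0.478, 0.292] pointing down, gripper open.
Joint ranges: [-2.53, 2.53], [-0.77, 2.02], [0.04, 2.7], [-1, 4.14], [0.28, 2.66], [-3.11, 3.11]. Speed limits (rad/s): [2.57, 2.57, 3.14, 3.14, 3.14, 3.14].

## Interface

Orientations are given as [roll, pitch, yaw] about the fixed x, y, z axes, in that order (R = Rz(yaw) Ry(pitch) Rx(roll)).
In Python, from cell import * gives the robot as it stands. The module is installed in compiled form; this text tells all that it offers.
- The arm moves only by the tool arm_command, never from a script. Its argument "series" is a list of rows, each an object of numbers: "x", "y", "z": the shift along the tool's x, y, z in mm; "rx", "ry", "rz": the turn, a rotation vector about the tool's x, y, z in degrees. A call has 1 to 20 rows; each row is the pose to reach, as a shift and turn from the pose commanded when the call began, along the tool's axes at that moment; what a row does not reach only later rows make up. A row lasts 1/10 s, in which the tool goes at most 50 mm and 8.59 degrees, less where a joint would pass 70% of its speed; a pose out of reach is approached as far as the arm can. A call with a gripper value outside its range is refused whole. "hand" is the finger opening in mm, from 0 to 91.8, set as the call begins (left out, the last holds). The fingers move at their own pace and stop on an object; "squeeze" is the grip in N (left out, the last holds). Time passes only in rows, so rows that repeat a pose let the fingers close. It gives the time, the measured TCP pose, the force, the opening and the grip force at its end, in the units of the state.
- observe(): the state, without advancing time (a new reading comes with each control period).
- read_camera(name): name is "side" or "top"; returns a dict with "pixels" (384x512x3 uint8, blue, green, red), "K" (3x3 intrinsics, pixels), "k1" (the pictures are not rectified: a ray, as slopes to the right and down, at radius r is drawn at 1 + k1 r^2 times it, then the intrinsics apply), "rvec" (rotation vector, rad) and "tvec" (3), from world to camera coordinates, as OpenCV has them. Camera axes: x right, y down, z forward; pixel columns grow to the right and rows downward; lengths in m; the calibration is good to about 2 mm. A picture is of the moment at which its call begins. There is no depth.
- hand_in(): hands the job in; it is judged then, once.
Trained networks look in a picture, given as the dict that the camera call returned (one of the last four; its "shot" number tells which), for a name from the list of things; names that differ only in an ending like _2 or _b are one class to them, and where a whole thing is asked for, a point or a joint stands for the part that bears it (a point fixed in the world has none). Each returns a list of dicts, best first, with "confidence" (0 to 1); they miss things now and then, are a little off and sometimes report something else, mostly with a low value. They report only what shows in the picture. A call takes as long as a camera call. They do not tell look-alikes from the thing itself.
- boxes_of(picture, query): "point" ([x, y, z] in m, in world coordinates, good to about 4 mm: the middle of the surface that is visible of it).
- trace(picture, query): "pixels" (384x512 bool, what is visible of it).
- mark_of(picture, query): "point" ([x, y, z] in m, in world coordinates, good to about 4 mm: a listed point, or the origin of a listed thing).
The state is a dict: "time": time; "qpos": joint angles; "qvel": joint speeds; "joint_efforts": joint torques, N m; "tool_pos": TCP position; "tool_rot": TCP orientation; "contact_force": force on the tool from outside, world axes, zero at the start; "torque": the same for the moment, N m; "opening": finger opening in m; "grip_force": force on a finger pad.
Only numpy, scipy, OpenCV 4.12 (cv2) and the standard library are available. Lean on these libraries where they do the work, as an engineer would, in place of code of your own. Each camera call takes 0.05 s, during which the arm holds its last target. There are 200 camera calls.

## Task

Get the ultrasonic cleaner on the wall loaded for tonight's wash (it is still empty; I will fill and start it later): first move both tyre levers off its lid and lay them flat in the red tool tray, then open the lid fully, and lay every green nozzle from the rubber mat flat on the basket floor, side by side, none on top of another, and finally lower the lid until it is shut. The nozzles are brittle: grip them lightly, set them down rather than drop or press them, do not let the lid slam, and leave the grease pot and spray bottle where they stand.

Things in the scene. Friction and masses are not known exactly. Their poses are not given: they have to be found in the camera images.
- tank: Ultrasonic cleaner, a fixed stainless box 190 (x) x 270 (y) x 150 mm high, open at the top; it does not move. Origin: centre of its underside, on the work surface; x points to the back, where the lid's hinge is, z up. The tank inside is 150 (x) x 230 (y) mm, walls 20 mm thick, and its flat basket floor lies 100 mm above the work surface, 50 mm below the rim.
- basket (a point): Centre of the basket floor inside the cleaner (axes as tank). The floor reaches 75 mm either way in x and 115 mm either way in y.
- lid (a joint): Angle of the cleaner's lid (rad): 0 shut, 1.8 fully open (a little past upright, against its stop). The hinge runs along the cleaner's y at the back rim; a friction hinge (0.38 N m) holds the lid at any angle, so that it neither falls open nor shut (lid 0.3 kg, 190 x 270 x 6 mm; about 4 N at the front edge lifts it).
- lid_hinge (a point): Point on the lid's hinge axis, middle of its length; 95 mm behind the cleaner's centre and 150 mm above the work surface. With the lid shut, the lid plate spans from here 190 mm to the front; its underside is level with the hinge, its top 6 mm above it. The frame turns with the lid: its -x points to the lid's front edge, its z out of the lid's top face.
- lid_handle (a point): Middle of the lid's bar handle: a round black bar 12 mm thick, 100 mm long along y, on two stand-offs 5 mm in radius at its ends; 182 mm from the hinge towards the front and 46 mm above the hinge (34 mm of free space between the bar and the lid's top). Turns with the lid (axes as lid_hinge).
- lid_edge (a point): Middle of the front edge of the lid plate (mid-thickness), 190 mm from the hinge; turns with the lid.
- lever_a: Aluminium tyre lever, a flat bar 134 x 18 x 7 mm, about 45 g, with a shallow upturned tip at each end (up to 11 mm high at +x); at the start it lies on the shut lid, behind the handle. Origin: centre of its underside; x along its length.
- lever_b: The second tyre lever, like lever_a.
- tray: Red tool tray, fixed: an open tray 250 (x) x 150 (y) x 18 mm high, walls and floor 5 mm thick. Origin: centre of its underside, on the work surface; x along its long side. It stands to one side of the cleaner (left or right, it varies).
- mat: Black rubber mat, fixed, 230 x 225 x 4 mm, where the nozzles lie at the start. Origin: centre of its underside. On the other side of the cleaner from the tray.
- nozzle0: Spray nozzle: green square body 44 (x) x 24 (y) x 24 (z) mm with rounded edges, black hose tail 17 mm thick from x = -22 to -38 mm, brass tip 19 mm thick tapering to 8 mm from x = +22 to +42 mm; about 50 g, brittle (see nozzle0_mid). Origin: centre of the green body's underside as it lies at the start, x along its length to the brass tip. None (absent) in some runs.
- nozzle1: A nozzle like nozzle0; None (absent) in some runs.
- nozzle2: A nozzle like nozzle0; None (absent) in some runs.
- nozzle3: A nozzle like nozzle0; None (absent) in some runs.
- nozzle0_mid (a point): Centre of nozzle0's green body, 12 mm above the surface it lies on, whichever of its four flats is down. A squeeze of more than 45 N from each finger cracks a nozzle (hold it with 20 to 30 N); so does a push or knock of more than 15 N against the steel cleaner or 40 N against the mat, or a fall of more than 20 mm.
- nozzle1_mid (a point): Centre of nozzle1's green body, 12 mm above the surface it lies on, whichever of its four flats is down.
- nozzle2_mid (a point): Centre of nozzle2's green body, 12 mm above the surface it lies on, whichever of its four flats is down.
- nozzle3_mid (a point): Centre of nozzle3's green body, 12 mm above the surface it lies on, whichever of its four flats is down.
- grease_pot: Stainless grease pot, 88 mm across and 105 mm high, lid shut; loose, stands upright; leave it alone. Origin: centre of its underside.
- spray_bottle: Green spray bottle, 72 mm across and 215 mm high; loose, stands upright; leave it alone. Origin: centre of its underside.
Not all that is in view belongs to the job. What is shaped like the nozzle3 but brown or white is not meant.

How it is judged:
By the outcome, as a careful person would: the job done as asked, in the order asked, and still so for the second after the job is handed in, with the robot touching nothing.
Of nozzle0, nozzle1, nozzle2, nozzle3 only 2 to 4 are there at a start; the rules pass over those that are not, and their reading is None.
At some moment in a run one of nozzle0, nozzle1, nozzle2, nozzle3 may be knocked a few centimetres aside while the robot is not near it.
It also fails if it takes over 210 s, if anything falls off the work surface, if the arm or the gripper's body presses on something with over 40 N, if the wrist force passes 120 N, or if a joint passes its speed limit or range.

## Working session

There is one attempt and no reset: what is moved stays moved. The work goes in short steps, Python scripts to look and compute and a tool call to move; the robot and the scene stay as the last step left them, time stands still between calls to the robot, and variables do not carry over. Pictures are saved under pics/ and viewed, at most 14 in all, crops included, and the job is handed in when it is done.

Besides the shell and the picture viewer there is one more tool, called after "Request:" by a JSON object that holds its "op" and its "data", one argument or row to a line. arm_command: Moves the arm, as the interface text tells. Its arguments: {"type":"object","properties":{"series":{"type":"array"},"hand":{"type":"number"},"squeeze":{"type":"number"}},"required":["series"]}

```bash
mkdir -p pics
cat > h.py <<'E'
from cell import *
import numpy as np, cv2
from scipy.spatial.transform import Rotation as Ro
def save(p,n): cv2.imwrite('pics/'+n+'.png',p['pixels'])
def find(p,q,f=mark_of,k=5):
    for d in f(p,q)[:k]: print(q,f.__name__,np.round(np.array(d['point'])*1000).astype(int),round(d['confidence'],2))
def ray(p,u,v,z):
    "world point at height z of pixel"
    K=np.array(p['K']);x=(u-K[0,2])/K[0,0];y=(v-K[1,2])/K[1,1]
    rd=np.hypot(x,y);r=rd
    for _ in range(20): r=rd/(1+p['k1']*r*r)
    s=r/rd if rd>0 else 1
    R=cv2.Rodrigues(np.array(p['rvec'],float))[0];t=np.array(p['tvec']).ravel()
    c=-R.T@t;d=R.T@np.array([x*s,y*s,1]);return c+d*(z-c[2])/d[2]
def pix(p,P):
    R=cv2.Rodrigues(np.array(p['rvec'],float))[0];q=R@np.array(P)+np.array(p['tvec']).ravel()
    x,y=q[:2]/q[2];s=1+p['k1']*(x*x+y*y);K=np.array(p['K']);return K[0,0]*x*s+K[0,2],K[1,1]*y*s+K[1,2]
def axis(p,m,z):
    "centroid and long-axis angle of mask projected to plane z"
    v,u=np.nonzero(m);P=np.array([ray(p,a,b,z)[:2] for a,b in zip(u,v)])
    c=P.mean(0);w,V=np.linalg.eigh(np.cov((P-c).T));a=V[:,1]
    return c,np.degrees(np.arctan2(a[1],a[0])),2*np.sqrt(3*w)
def st():
    s=observe();print('t',round(s['time'],2),'tcp',np.round(np.array(s['tool_pos'])*1000,1),'rpy',np.round(np.degrees(s['tool_rot']),1),'q',np.round(s['qpos'],2),'F',np.round(s['contact_force'],1),'op',round(s['opening']*1000,1),'g',round(s['grip_force'],1));return s
E
python3 - <<'E'
from h import *
s=st();print(s['tool_rot'])
for c in ('top','side'):
    p=read_camera(c);save(p,c+'0');R=cv2.Rodrigues(np.array(p['rvec'],float))[0];print(c,np.round(-R.T@np.array(p['tvec']).ravel(),2),p['k1'])
    for q in ['tank','lid_hinge','lid_handle','lid_edge','lever_a','tray','mat','nozzle0','nozzle0_mid','grease_pot','spray_bottle']: find(p,q)
    for d in trace(p,'lever_a')[:3]: print('lev',d['confidence'],axis(p,d['pixels'],.16))
    for d in trace(p,'nozzle0')[:6]: print('noz',d['confidence'],axis(p,d['pixels'],.016))
E
```

```text
t 0.0 tcp [ 216.8 -477.8  291.5] rpy [-179.9   -0.    24.4] q [-1.29  0.34  1.53  0.    1.28 -0.15] F [0.6 0.7 1. ] op 92.3 g 0.0
[-3.14006562e+00 -2.34327525e-04  4.25765773e-01]
top [0.49 0.05 1.29] -0.03160730080705463
lid_hinge call [634  25 152] 0.56
lid_hinge call [530  44 156] 0.38
lid_handle call [450   9 196] 0.65
lid_handle call [410 269  12] 0.38
lid_edge call [446  12 153] 0.73
lid_edge call [449   8 198] 0.36
lever_a call [530  48 159] 0.66
lever_a call [601  -7 154] 0.57
tray call [ 500 -338    1] 0.61
mat call [477 328   0] 0.97
nozzle0 call [519 522   3] 0.73
nozzle0 call [419 272   4] 0.69
nozzle0 call [526 385   2] 0.64
nozzle0_mid call [476 326  -2] 0.45
grease_pot call [ 701 -284    1] 0.85
spray_bottle call [701 268   3] 0.85
spray_bottle call [ 500 -340    6] 0.69
lev 0.92 (array([ 0.59920098, -0.00433248]), np.float64(96.51200001874076), array([0.01820812, 0.1305424 ]))
lev 0.67 (array([0.52900445, 0.05649628]), np.float64(92.09605021760471), array([0.01890219, 0.13473877]))
lev 0.38 (array([0.68368099, 0.26067136]), np.float64(71.4360115679274), array([0.07428
[... 1001 characters left out ...]
84   -3] 0.55
spray_bottle call [698 262   2] 0.98
lev 0.77 (array([0.53257915, 0.0519814 ]), np.float64(91.73214416900453), array([0.01368659, 0.10949896]))
lev 0.71 (array([ 0.60302346, -0.01018464]), np.float64(96.87814004373675), array([0.02013274, 0.12567923]))
noz 0.71 (array([0.51926376, 0.52674109]), np.float64(124.76745336924652), array([0.02058803, 0.06353817]))
noz 0.68 (array([0.67134114, 0.42714207]), np.float64(110.21408676463787), array([0.02386052, 0.07862806]))
noz 0.65 (array([0.41550439, 0.26873698]), np.float64(-149.45602306608714), array([0.02726857, 0.06899989]))
noz 0.51 (array([0.52758263, 0.38410693]), np.float64(-142.43156294043376), array([0.02688104, 0.0677964 ]))
```

View pics/top0.png

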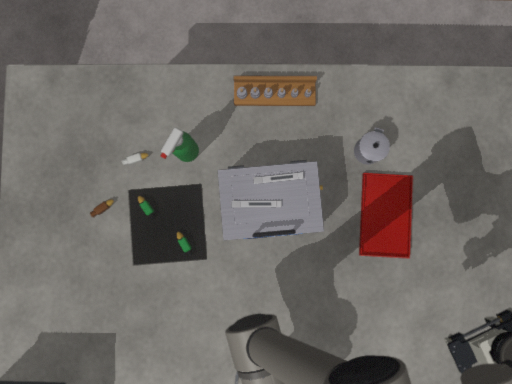

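View pics/side0.png

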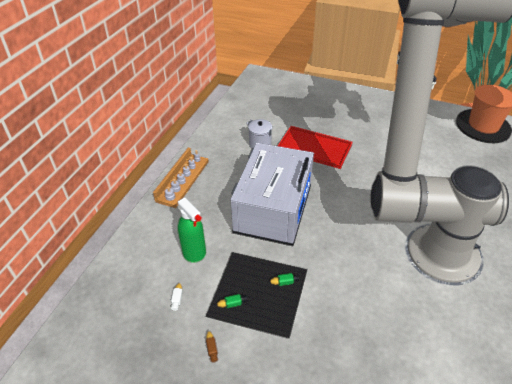

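The two levers lie on the lid, and the tray is on the right. Two green nozzles are on the mat, at top-view (146,205) and (183,242). The brown and white ones are decoys. A yellow spot by the cleaner's right side at (320,188) needs a closer look.

```bash
cat >> h.py <<'E'
def rows(*T):
    "print tool-frame shift (mm) for each world target (x,y,z mm, yaw deg)"
    s=observe();R=Ro.from_euler('xyz',s['tool_rot']);p=np.array(s['tool_pos'])*1000;y0=np.degrees(s['tool_rot'][2])
    for t in T: print(np.round(R.inv().apply(np.array(t[:3])-p),1),'rz',round(-((t[3]-y0+180)%360-180),1))
E
python3 - <<'E'
from h import *
import cell
print([n for n in dir(cell) if n[0]!='_'], getattr(cell,'finger_overhang',None))
a=cv2.imread('pics/top0.png')[120:280,110:430];b=cv2.imread('pics/side0.png')[130:350,170:350]
cv2.imwrite('pics/c0.png',np.vstack([cv2.resize(a,(640,320),interpolation=2)]))
p=read_camera('top')
K=[ray(p,u,v,.156) for u,v in ((219,169),(317,162),(322,233),(223,240))];print(np.round(K,3))
for d in trace(p,'tray')[:1]: print(d['confidence'],axis(p,d['pixels'],.01))
for d in trace(p,'nozzle0')[:6]:
    m=d['pixels'];c=p['pixels'][m].mean(0);print(d['confidence'],axis(p,m,.014),c)
rows((530,55,240,92))
E
```

```text
['IKError', 'boxes_of', 'finger_overhang', 'hand_in', 'mark_of', 'observe', 'read_camera', 'trace'] 0.0655
[[ 0.622  0.154  0.156]
 [ 0.643 -0.11   0.156]
 [ 0.452 -0.123  0.156]
 [ 0.432  0.141  0.156]]
0.94 (array([ 0.50228769, -0.33693545]), np.float64(177.50776903250346), array([0.15261458, 0.25134963]))
0.77 (array([0.52299884, 0.38705679]), np.float64(-141.8686237062749), array([0.02310934, 0.06739359])) [54.15909091 95.58522727 57.18181818]
0.71 (array([0.52099961, 0.52182827]), np.float64(125.60970744810933), array([0.0236128 , 0.06700131])) [ 48.40112994  73.83615819 100.62711864]
0.66 (array([0.41424887, 0.27057696]), np.float64(-149.5821061115654), array([0.02392134, 0.067332  ])) [55.0483871  97.         58.27419355]
0.53 (array([0.67153514, 0.42705215]), np.float64(108.76093222014819), array([0.02278238, 0.06890595])) [143.06358382 154.97109827 159.24277457]
0.42 (array([0.54262862, 0.01151245]), np.float64(93.72808073849289), array([0.21760396, 0.31081547])) [135.67120355 129.47652546 130.76479584]
[ 505.4 -356.2   52.2] rz -67.6
```

View pics/c0.png

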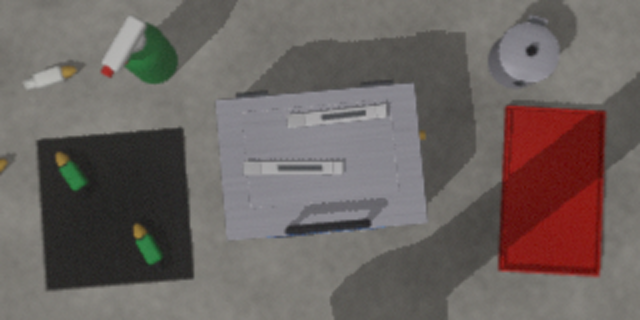

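Only two nozzles are in play, because the yellow spot at the cleaner's side looks like a drain tap. I'll take lever_b first.

Request:
{"op": "arm_command", "data": {
  "series": [
    {"x":504,"y":-354,"z":20,"rz":-67.6},
    {"x":504,"y":-354,"z":20,"rz":-67.6},
    {"x":504,"y":-354,"z":20,"rz":-67.6},
    {"x":504,"y":-354,"z":20,"rz":-67.6},
    {"x":504,"y":-354,"z":20,"rz":-67.6},
    {"x":504,"y":-354,"z":20,"rz":-67.6},
    {"x":504,"y":-354,"z":20,"rz":-67.6},
    {"x":504,"y":-354,"z":20,"rz":-67.6},
    {"x":504,"y":-354,"z":20,"rz":-67.6},
    {"x":504,"y":-354,"z":20,"rz":-67.6},
    {"x":504,"y":-354,"z":20,"rz":-67.6},
    {"x":504,"y":-354,"z":20,"rz":-67.6},
    {"x":504,"y":-354,"z":20,"rz":-67.6},
    {"x":504,"y":-354,"z":20,"rz":-67.6},
    {"x":504,"y":-354,"z":20,"rz":-67.6},
    {"x":504,"y":-354,"z":20,"rz":-67.6},
    {"x":504,"y":-354,"z":20,"rz":-67.6},
    {"x":504,"y":-354,"z":20,"rz":-67.6}
  ],
  "hand": 40,
  "squeeze": 20
}}

```text
invalid input
```

Request:
{"op": "arm_command", "data": {
  "series": [
    {"x":50,"y":-35,"z":5,"rx":0,"ry":0,"rz":-8}
  ],
  "hand": 40,
  "squeeze": 20
}}

```text
time: 1.65
tool_pos: [0.2409, -0.4385, 0.2882]
tool_rot: [3.138, 0.002, 0.562]
contact_force: [2.1, 1.0, 0.1]
opening: 0.0877
grip_force: 0.0
```

Run:
```python
from h import *
rows((530,53,275,92),(530,53,224,92))
```

```text
[ 506.7 -261.7   11.4] rz -59.8
[ 506.8 -261.8   62.4] rz -59.8
```

Request:
{"op": "arm_command", "data": {
  "series": [
    {"x":507,"y":-262,"z":11,"rx":0,"ry":0,"rz":-60},
    {"x":507,"y":-262,"z":11,"rx":0,"ry":0,"rz":-60},
    {"x":507,"y":-262,"z":11,"rx":0,"ry":0,"rz":-60},
    {"x":507,"y":-262,"z":11,"rx":0,"ry":0,"rz":-60},
    {"x":507,"y":-262,"z":11,"rx":0,"ry":0,"rz":-60},
    {"x":507,"y":-262,"z":11,"rx":0,"ry":0,"rz":-60},
    {"x":507,"y":-262,"z":11,"rx":0,"ry":0,"rz":-60},
    {"x":507,"y":-262,"z":11,"rx":0,"ry":0,"rz":-60},
    {"x":507,"y":-262,"z":11,"rx":0,"ry":0,"rz":-60},
    {"x":507,"y":-262,"z":11,"rx":0,"ry":0,"rz":-60},
    {"x":507,"y":-262,"z":11,"rx":0,"ry":0,"rz":-60},
    {"x":507,"y":-262,"z":11,"rx":0,"ry":0,"rz":-60},
    {"x":507,"y":-262,"z":11,"rx":0,"ry":0,"rz":-60},
    {"x":507,"y":-262,"z":11,"rx":0,"ry":0,"rz":-60},
    {"x":507,"y":-262,"z":11,"rx":0,"ry":0,"rz":-60},
    {"x":507,"y":-262,"z":11,"rx":0,"ry":0,"rz":-60}
  ]
}}

```text
time: 3.25
tool_pos: [0.5296, 0.0565, 0.2773]
tool_rot: [3.142, 0.0, 1.611]
contact_force: [0.2, -0.2, 0.3]
opening: 0.0402
grip_force: 0.0
```

Run:
```python
from h import *
st();rows((530,53,224,92),)
p=read_camera('side')
for d in trace(p,'lever_a')[:3]: print('lev',d['confidence'],axis(p,d['pixels'],.16))
save(p,'s1')
```

```text
t 3.25 tcp [529.6  56.5 277.3] rpy [180.    0.   92.3] q [-0.04  0.37  1.53 -0.    1.25 -0.08] F [ 0.2 -0.2  0.3] op 40.2 g 0.0
[-3.5  0.2 53.3] rz 0.3
lev 0.64 (array([0.53262555, 0.05802866]), np.float64(92.16879298901901), array([0.01941417, 0.12003398]))
lev 0.53 (array([0.53111823, 0.05913699]), np.float64(66.1980044256694), array([0.19432429, 0.22784209]))
lev 0.46 (array([0.60002239, 0.02144684]), np.float64(98.93301574787061), array([0.01469065, 0.07021619]))
```

Request:
{"op": "arm_command", "data": {
  "series": [
    {"x":-1,"y":1.5,"z":30,"rx":0,"ry":0,"rz":0},
    {"x":-1,"y":1.5,"z":48,"rx":0,"ry":0,"rz":0},
    {"x":-1,"y":1.5,"z":53,"rx":0,"ry":0,"rz":0},
    {"x":-1,"y":1.5,"z":53,"rx":0,"ry":0,"rz":0},
    {"x":-1,"y":1.5,"z":53,"rx":0,"ry":0,"rz":0}
  ]
}}

```text
time: 3.85
tool_pos: [0.532, 0.0565, 0.2251]
tool_rot: [3.14, 0.0, 1.612]
contact_force: [1.2, -0.3, -0.7]
opening: 0.0401
grip_force: 0.0
```

Request:
{"op": "arm_command", "data": {
  "series": [
    {"x":0,"y":0,"z":0,"rx":0,"ry":0,"rz":0},
    {"x":0,"y":0,"z":0,"rx":0,"ry":0,"rz":0},
    {"x":0,"y":0,"z":0,"rx":0,"ry":0,"rz":0},
    {"x":0,"y":0,"z":0,"rx":0,"ry":0,"rz":0},
    {"x":0,"y":0,"z":0,"rx":0,"ry":0,"rz":0},
    {"x":0,"y":0,"z":0,"rx":0,"ry":0,"rz":0},
    {"x":0,"y":0,"z":0,"rx":0,"ry":0,"rz":0},
    {"x":0,"y":0,"z":-30,"rx":0,"ry":0,"rz":0},
    {"x":0,"y":0,"z":-70,"rx":0,"ry":0,"rz":0},
    {"x":0,"y":0,"z":-80,"rx":0,"ry":0,"rz":0},
    {"x":0,"y":0,"z":-80,"rx":0,"ry":0,"rz":0}
  ],
  "hand": 0,
  "squeeze": 25
}}

```text
time: 4.95
tool_pos: [0.5321, 0.0567, 0.3054]
tool_rot: [3.138, 0.0, 1.613]
contact_force: [-0.5, -0.6, -1.0]
opening: 0.0174
grip_force: 24.9
```

Run:
```python
from h import *
st();rows((502,-366,250,-2),(502,-366,74,-2))
p=read_camera('side');save(p,'s2')
```

```text
t 4.95 tcp [532.1  56.7 305.4] rpy [179.8   0.   92.4] q [-0.04  0.35  1.48 -0.    1.31 -0.08] F [-0.5 -0.6 -1. ] op 17.4 g 24.9
[-421.   -47.9   55.4] rz 94.4
[-421.   -48.5  231.4] rz 94.4
```

View pics/s2.png

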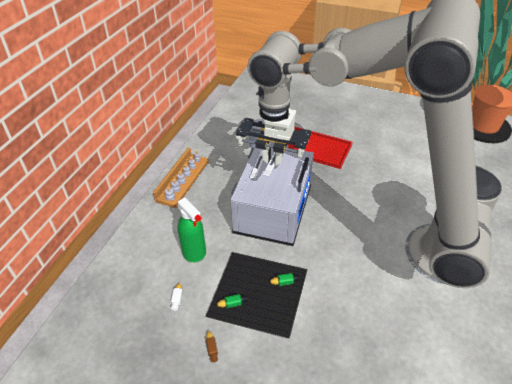

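Request:
{"op": "arm_command", "data": {
  "series": [
    {"x":-418,"y":-48,"z":40,"rx":0,"ry":0,"rz":94.5},
    {"x":-418,"y":-48,"z":40,"rx":0,"ry":0,"rz":94.5},
    {"x":-418,"y":-48,"z":40,"rx":0,"ry":0,"rz":94.5},
    {"x":-418,"y":-48,"z":40,"rx":0,"ry":0,"rz":94.5},
    {"x":-418,"y":-48,"z":40,"rx":0,"ry":0,"rz":94.5},
    {"x":-418,"y":-48,"z":40,"rx":0,"ry":0,"rz":94.5},
    {"x":-418,"y":-48,"z":40,"rx":0,"ry":0,"rz":94.5},
    {"x":-418,"y":-48,"z":40,"rx":0,"ry":0,"rz":94.5},
    {"x":-418,"y":-48,"z":40,"rx":0,"ry":0,"rz":94.5},
    {"x":-418,"y":-48,"z":40,"rx":0,"ry":0,"rz":94.5},
    {"x":-418,"y":-48,"z":40,"rx":0,"ry":0,"rz":94.5},
    {"x":-418,"y":-48,"z":40,"rx":0,"ry":0,"rz":94.5},
    {"x":-418,"y":-48,"z":40,"rx":0,"ry":0,"rz":94.5},
    {"x":-418,"y":-48,"z":200,"rx":0,"ry":0,"rz":94.5},
    {"x":-418,"y":-48,"z":200,"rx":0,"ry":0,"rz":94.5},
    {"x":-418,"y":-48,"z":200,"rx":0,"ry":0,"rz":94.5},
    {"x":-418,"y":-48,"z":200,"rx":0,"ry":0,"rz":94.5},
    {"x":-418,"y":-48,"z":200,"rx":0,"ry":0,"rz":94.5}
  ]
}}

```text
time: 6.8
tool_pos: [0.5005, -0.3622, 0.1027]
tool_rot: [-3.139, 0.003, -0.035]
contact_force: [-1.5, -0.3, 0.1]
opening: 0.0174
grip_force: 24.9
```

Run:
```python
from h import *
st();rows((502,-363,75,-2))
p=read_camera('top');save(p,'t3')
for d in trace(p,'tray')[:1]: print(d['confidence'],axis(p,d['pixels'],.01))
```

```text
t 6.8 tcp [ 500.5 -362.2  102.7] rpy [-179.9    0.2   -2. ] q [-0.75  0.7   1.47 -0.    0.97  0.86] F [-1.5 -0.3  0.1] op 17.4 g 24.9
[ 1.6  0.8 27.7] rz 0.0
0.89 (array([ 0.52056224, -0.31925222]), np.float64(164.2322503664227), array([0.13044337, 0.27950708]))
```

Request:
{"op": "arm_command", "data": {
  "series": [
    {"x":1,"y":1,"z":15,"rx":0,"ry":0,"rz":0},
    {"x":1,"y":1,"z":25,"rx":0,"ry":0,"rz":0},
    {"x":1,"y":1,"z":28,"rx":0,"ry":0,"rz":0},
    {"x":1,"y":1,"z":28,"rx":0,"ry":0,"rz":0},
    {"x":1,"y":1,"z":28,"rx":0,"ry":0,"rz":0}
  ]
}}

```text
time: 7.4
tool_pos: [0.5021, -0.3641, 0.0763]
tool_rot: [3.141, -0.0, -0.037]
contact_force: [0.3, -0.5, 0.1]
opening: 0.0172
grip_force: 24.9
```

Request:
{"op": "arm_command", "data": {
  "series": [
    {"x":0,"y":0,"z":0,"rx":0,"ry":0,"rz":0},
    {"x":0,"y":0,"z":0,"rx":0,"ry":0,"rz":0},
    {"x":0,"y":0,"z":0,"rx":0,"ry":0,"rz":0},
    {"x":0,"y":0,"z":0,"rx":0,"ry":0,"rz":0},
    {"x":0,"y":0,"z":-20,"rx":0,"ry":0,"rz":0},
    {"x":0,"y":0,"z":-70,"rx":0,"ry":0,"rz":0},
    {"x":0,"y":0,"z":-120,"rx":0,"ry":0,"rz":0},
    {"x":0,"y":0,"z":-170,"rx":0,"ry":0,"rz":0},
    {"x":0,"y":0,"z":-220,"rx":0,"ry":0,"rz":0},
    {"x":0,"y":0,"z":-220,"rx":0,"ry":0,"rz":0}
  ],
  "hand": 28
}}

```text
time: 8.4
tool_pos: [0.5037, -0.3655, 0.3048]
tool_rot: [3.132, -0.012, -0.037]
contact_force: [0.8, 0.0, -0.2]
opening: 0.0278
grip_force: 0.0
```

Request:
{"op": "arm_command", "data": {
  "series": [
    {"x":88,"y":-359,"z":0,"rx":0,"ry":0,"rz":-99},
    {"x":88,"y":-359,"z":0,"rx":0,"ry":0,"rz":-99},
    {"x":88,"y":-359,"z":0,"rx":0,"ry":0,"rz":-99},
    {"x":88,"y":-359,"z":0,"rx":0,"ry":0,"rz":-99},
    {"x":88,"y":-359,"z":0,"rx":0,"ry":0,"rz":-99},
    {"x":88,"y":-359,"z":0,"rx":0,"ry":0,"rz":-99},
    {"x":88,"y":-359,"z":0,"rx":0,"ry":0,"rz":-99},
    {"x":88,"y":-359,"z":0,"rx":0,"ry":0,"rz":-99},
    {"x":88,"y":-359,"z":0,"rx":0,"ry":0,"rz":-99},
    {"x":88,"y":-359,"z":0,"rx":0,"ry":0,"rz":-99},
    {"x":88,"y":-359,"z":0,"rx":0,"ry":0,"rz":-99},
    {"x":88,"y":-359,"z":0,"rx":0,"ry":0,"rz":-99},
    {"x":88,"y":-359,"z":0,"rx":0,"ry":0,"rz":-99},
    {"x":88,"y":-359,"z":0,"rx":0,"ry":0,"rz":-99}
  ],
  "hand": 40
}}

```text
time: 9.8
tool_pos: [0.603, -0.0084, 0.2958]
tool_rot: [-3.141, -0.0, 1.689]
contact_force: [-0.6, -0.3, -0.4]
opening: 0.0398
grip_force: 0.0
```

Run:
```python
from h import *
st()
p=read_camera('side');save(p,'s4')
for d in trace(p,'lever_a')[:4]: print('lev',d['confidence'],axis(p,d['pixels'],.16),axis(p,d['pixels'],.01)[0])
rows((601,-6,224,97))
```

```text
t 9.8 tcp [603.   -8.4 295.8] rpy [-180.    -0.    96.8] q [-0.14  0.48  1.29 -0.    1.37 -0.26] F [-0.6 -0.3 -0.4] op 39.8 g 0.0
lev 0.7 (array([0.53321607, 0.03454857]), np.float64(90.60765614916883), array([0.18445871, 0.26819974])) [ 0.58480886 -0.11829029]
lev 0.61 (array([ 0.60220664, -0.00386886]), np.float64(96.6098708339797), array([0.01811458, 0.12701201])) [ 0.66512866 -0.16301641]
lev 0.42 (array([ 0.46229748, -0.17685273]), np.float64(175.02537675817123), array([0.02103653, 0.11161412])) [ 0.50224442 -0.36440668]
[ 2.7 -1.8 71.9] rz -0.2
```

Lever_b is in the tray at about (0.502,-0.364). Next I'll pick up lever_a.

Request:
{"op": "arm_command", "data": {
  "series": [
    {"x":2,"y":-1,"z":45,"rx":0,"ry":0,"rz":0},
    {"x":2,"y":-1,"z":62,"rx":0,"ry":0,"rz":0},
    {"x":2,"y":-1,"z":70,"rx":0,"ry":0,"rz":0},
    {"x":2,"y":-1,"z":71,"rx":0,"ry":0,"rz":0},
    {"x":2,"y":-1,"z":71,"rx":0,"ry":0,"rz":0}
  ]
}}

```text
time: 10.4
tool_pos: [0.6024, -0.0067, 0.2261]
tool_rot: [3.14, 0.0, 1.691]
contact_force: [0.6, 1.0, 0.9]
opening: 0.0399
grip_force: 0.0
```

Request:
{"op": "arm_command", "data": {
  "series": [
    {"x":0,"y":0,"z":0,"rx":0,"ry":0,"rz":0},
    {"x":0,"y":0,"z":0,"rx":0,"ry":0,"rz":0},
    {"x":0,"y":0,"z":0,"rx":0,"ry":0,"rz":0},
    {"x":0,"y":0,"z":0,"rx":0,"ry":0,"rz":0},
    {"x":0,"y":0,"z":0,"rx":0,"ry":0,"rz":0},
    {"x":0,"y":0,"z":0,"rx":0,"ry":0,"rz":0},
    {"x":0,"y":0,"z":0,"rx":0,"ry":0,"rz":0},
    {"x":0,"y":0,"z":-30,"rx":0,"ry":0,"rz":0},
    {"x":0,"y":0,"z":-70,"rx":0,"ry":0,"rz":0},
    {"x":0,"y":0,"z":-80,"rx":0,"ry":0,"rz":0},
    {"x":0,"y":0,"z":-80,"rx":0,"ry":0,"rz":0}
  ],
  "hand": 0,
  "squeeze": 25
}}

```text
time: 11.5
tool_pos: [0.6024, -0.0066, 0.3066]
tool_rot: [3.138, 0.001, 1.691]
contact_force: [0.4, -0.2, -1.4]
opening: 0.017
grip_force: 25.0
```

Run:
```python
from h import *
st();rows((502,-311,250,-2),(502,-311,100,-2))
```

```text
t 11.5 tcp [602.4  -6.6 306.6] rpy [1.798e+02 1.000e-01 9.690e+01] q [-0.14  0.48  1.28 -0.    1.39 -0.26] F [ 0.4 -0.2 -1.4] op 17.0 g 25.0
[-290.1 -136.4   56.4] rz 98.9
[-289.9 -136.9  206.4] rz 98.9
```

Request:
{"op": "arm_command", "data": {
  "series": [
    {"x":-290,"y":-137,"z":0,"rx":0,"ry":0,"rz":99},
    {"x":-290,"y":-137,"z":0,"rx":0,"ry":0,"rz":99},
    {"x":-290,"y":-137,"z":0,"rx":0,"ry":0,"rz":99},
    {"x":-290,"y":-137,"z":0,"rx":0,"ry":0,"rz":99},
    {"x":-290,"y":-137,"z":0,"rx":0,"ry":0,"rz":99},
    {"x":-290,"y":-137,"z":0,"rx":0,"ry":0,"rz":99},
    {"x":-290,"y":-137,"z":0,"rx":0,"ry":0,"rz":99},
    {"x":-290,"y":-137,"z":0,"rx":0,"ry":0,"rz":99},
    {"x":-290,"y":-137,"z":0,"rx":0,"ry":0,"rz":99},
    {"x":-290,"y":-137,"z":0,"rx":0,"ry":0,"rz":99},
    {"x":-290,"y":-137,"z":0,"rx":0,"ry":0,"rz":99},
    {"x":-290,"y":-137,"z":0,"rx":0,"ry":0,"rz":99},
    {"x":-290,"y":-137,"z":0,"rx":0,"ry":0,"rz":99},
    {"x":-290,"y":-137,"z":206,"rx":0,"ry":0,"rz":99},
    {"x":-290,"y":-137,"z":206,"rx":0,"ry":0,"rz":99},
    {"x":-290,"y":-137,"z":206,"rx":0,"ry":0,"rz":99},
    {"x":-290,"y":-137,"z":206,"rx":0,"ry":0,"rz":99},
    {"x":-290,"y":-137,"z":220,"rx":0,"ry":0,"rz":99},
    {"x":-290,"y":-137,"z":231,"rx":0,"ry":0,"rz":99},
    {"x":-290,"y":-137,"z":231,"rx":0,"ry":0,"rz":99}
  ]
}}

```text
time: 13.5
tool_pos: [0.4998, -0.31, 0.0726]
tool_rot: [-3.139, 0.003, -0.034]
contact_force: [0.3, -0.9, -0.2]
opening: 0.0174
grip_force: 25.0
```

Run:
```python
from h import *
st();rows((502,-311,75.5,-2))
```

```text
t 13.5 tcp [ 499.8 -310.    72.6] rpy [-179.9    0.2   -2. ] q [-0.69  0.7   1.58  0.    0.86  0.92] F [ 0.3 -0.9 -0.2] op 17.4 g 25.0
[ 2.2  0.9 -2.9] rz 0.0
```

Request:
{"op": "arm_command", "data": {
  "series": [
    {"x":0,"y":0,"z":0,"rx":0,"ry":0,"rz":0},
    {"x":0,"y":0,"z":0,"rx":0,"ry":0,"rz":0},
    {"x":0,"y":0,"z":0,"rx":0,"ry":0,"rz":0},
    {"x":0,"y":0,"z":0,"rx":0,"ry":0,"rz":0},
    {"x":0,"y":0,"z":-20,"rx":0,"ry":0,"rz":0},
    {"x":0,"y":0,"z":-70,"rx":0,"ry":0,"rz":0},
    {"x":0,"y":0,"z":-120,"rx":0,"ry":0,"rz":0},
    {"x":0,"y":0,"z":-170,"rx":0,"ry":0,"rz":0},
    {"x":0,"y":0,"z":-220,"rx":0,"ry":0,"rz":0},
    {"x":0,"y":0,"z":-225,"rx":0,"ry":0,"rz":0}
  ],
  "hand": 28
}}

```text
time: 14.5
tool_pos: [0.5023, -0.3122, 0.3069]
tool_rot: [3.133, -0.011, -0.036]
contact_force: [1.0, -0.7, 0.4]
opening: 0.0282
grip_force: 0.0
```

Request:
{"op": "arm_command", "data": {
  "series": [
    {"x":-58,"y":-317,"z":0,"rx":0,"ry":0,"rz":-96.4},
    {"x":-58,"y":-317,"z":0,"rx":0,"ry":0,"rz":-96.4},
    {"x":-58,"y":-317,"z":0,"rx":0,"ry":0,"rz":-96.4},
    {"x":-58,"y":-317,"z":0,"rx":0,"ry":0,"rz":-96.4},
    {"x":-58,"y":-317,"z":0,"rx":0,"ry":0,"rz":-96.4},
    {"x":-58,"y":-317,"z":0,"rx":0,"ry":0,"rz":-96.4},
    {"x":-58,"y":-317,"z":0,"rx":0,"ry":0,"rz":-96.4},
    {"x":-58,"y":-317,"z":0,"rx":0,"ry":0,"rz":-96.4},
    {"x":-58,"y":-317,"z":0,"rx":0,"ry":0,"rz":-96.4},
    {"x":-58,"y":-317,"z":0,"rx":0,"ry":0,"rz":-96.4},
    {"x":-58,"y":-317,"z":0,"rx":0,"ry":0,"rz":-96.4},
    {"x":-58,"y":-317,"z":0,"rx":0,"ry":0,"rz":-96.4},
    {"x":-58,"y":-317,"z":0,"rx":0,"ry":0,"rz":-96.4}
  ],
  "hand": 60
}}

```text
time: 15.8
tool_pos: [0.4541, 0.008, 0.2987]
tool_rot: [-3.141, 0.0, 1.646]
contact_force: [-0.2, 0.6, -1.1]
opening: 0.0601
grip_force: 0.0
```

Run:
```python
from h import *
st();rows((453,9,243,94.4))
p=read_camera('top');save(p,'t5');find(p,'lid_handle');find(p,'lid_hinge');find(p,'lid_edge')
for d in trace(p,'lever_a')[:4]: print('lev',d['confidence'],axis(p,d['pixels'],.01))
p=read_camera('side');save(p,'s5');find(p,'lid_handle');find(p,'lid_hinge');find(p,'lid_edge')
```

```text
t 15.8 tcp [454.1   8.  298.7] rpy [-180.     0.    94.3] q [-0.15  0.21  1.69 -0.    1.24 -0.23] F [-0.2  0.6 -1.1] op 60.1 g 0.0
[ 1.1 -1.  55.7] rz -0.1
lid_handle call [528 384  11] 0.2
lid_hinge call [528 383  15] 0.37
lev 0.83 (array([ 0.4999255 , -0.31080915]), np.float64(177.45821075183258), array([0.01672305, 0.13347642]))
lev 0.71 (array([ 0.49663517, -0.36499564]), np.float64(176.0130529112964), array([0.01787705, 0.13038923]))
lev 0.56 (array([0.57157216, 0.0210665 ]), np.float64(101.47385171096032), array([0.18181115, 0.33916356]))
lid_handle call [456  10 195] 0.86
lid_hinge call [633  21 148] 0.72
lid_edge call [442   6 149] 0.65
```

View pics/t5.png

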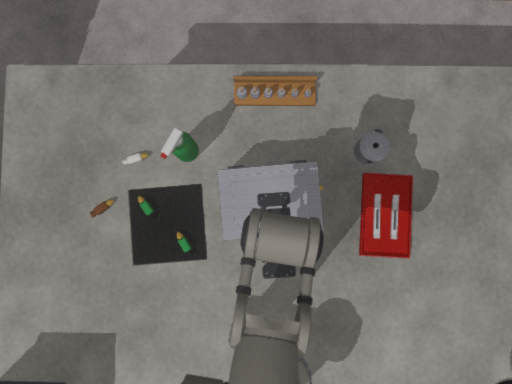

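Both levers lie flat in the tray, at (377,215) and (395,217). Next I'll grip the handle and open the lid along its arc.

Request:
{"op": "arm_command", "data": {
  "series": [
    {"x":1,"y":0,"z":35,"rx":0,"ry":0,"rz":0},
    {"x":1,"y":0,"z":52,"rx":0,"ry":0,"rz":0},
    {"x":1,"y":0,"z":54,"rx":0,"ry":0,"rz":0},
    {"x":1,"y":0,"z":54,"rx":0,"ry":0,"rz":0}
  ]
}}

```text
time: 16.65
tool_pos: [0.4544, 0.0089, 0.2453]
tool_rot: [-3.141, 0.0, 1.646]
contact_force: [0.4, -0.9, 0.5]
opening: 0.0597
grip_force: 0.0
```

Request:
{"op": "arm_command", "data": {
  "series": [
    {"x":0,"y":0,"z":0,"rx":0,"ry":0,"rz":0},
    {"x":0,"y":0,"z":0,"rx":0,"ry":0,"rz":0},
    {"x":0,"y":0,"z":0,"rx":0,"ry":0,"rz":0},
    {"x":0,"y":0,"z":0,"rx":0,"ry":0,"rz":0},
    {"x":0,"y":0,"z":0,"rx":0,"ry":0,"rz":0},
    {"x":0,"y":0,"z":0,"rx":0,"ry":0,"rz":0},
    {"x":0,"y":0,"z":0,"rx":0,"ry":0,"rz":0},
    {"x":0,"y":0,"z":0,"rx":0,"ry":0,"rz":0},
    {"x":0,"y":0,"z":0,"rx":0,"ry":0,"rz":0}
  ],
  "hand": 0,
  "squeeze": 20
}}

```text
time: 17.55
tool_pos: [0.4535, 0.0089, 0.2451]
tool_rot: [-3.139, 0.0, 1.646]
contact_force: [-5.0, -1.2, 4.3]
opening: 0.0113
grip_force: 20.0
```

Request:
{"op": "arm_command", "data": {
  "series": [
    {"x":0,"y":7,"z":-23.5,"rx":0,"ry":0,"rz":0},
    {"x":0,"y":18,"z":-45.5,"rx":0,"ry":0,"rz":0},
    {"x":0,"y":31.5,"z":-66,"rx":0,"ry":0,"rz":0},
    {"x":0,"y":47.5,"z":-85,"rx":0,"ry":0,"rz":0},
    {"x":0,"y":47.5,"z":-85,"rx":0,"ry":0,"rz":0},
    {"x":0,"y":47.5,"z":-85,"rx":0,"ry":0,"rz":0}
  ]
}}

```text
time: 18.15
tool_pos: [0.4997, 0.0131, 0.3315]
tool_rot: [-3.138, -0.001, 1.646]
contact_force: [-14.6, 1.0, 14.8]
opening: 0.0114
grip_force: 20.0
```

Run:
```python
from h import *
st()
p=read_camera('side');save(p,'s6');find(p,'lid_handle');find(p,'lid_edge')
```

```text
t 18.15 tcp [499.7  13.1 331.5] rpy [-179.8   -0.    94.3] q [-0.13  0.27  1.52 -0.    1.36 -0.2 ] F [-14.6   1.   14.8] op 11.4 g 20.0
lid_handle call [500  12 281] 0.7
lid_handle call [521 386   7] 0.37
lid_edge call [468   8 243] 0.76
```

View pics/s6.png

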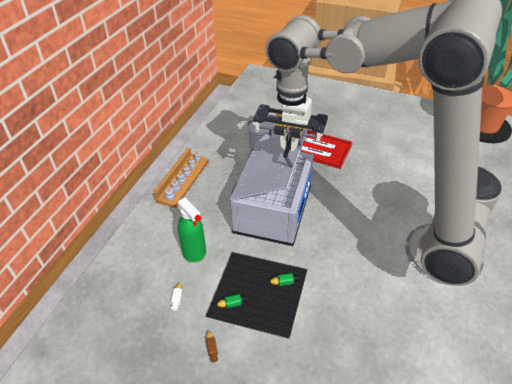

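Request:
{"op": "arm_command", "data": {
  "series": [
    {"x":0,"y":17,"z":-18,"rx":0,"ry":0,"rz":0},
    {"x":0,"y":37.5,"z":-32,"rx":0,"ry":0,"rz":0},
    {"x":0,"y":59.5,"z":-43,"rx":0,"ry":0,"rz":0},
    {"x":0,"y":83,"z":-51.5,"rx":0,"ry":0,"rz":0},
    {"x":0,"y":83,"z":-51.5,"rx":0,"ry":0,"rz":0}
  ]
}}

```text
time: 18.8
tool_pos: [0.5866, 0.0199, 0.3837]
tool_rot: [3.137, -0.001, 1.647]
contact_force: [-2.2, 3.5, 10.7]
opening: 0.011
grip_force: 20.1
```

Request:
{"op": "arm_command", "data": {
  "series": [
    {"x":0,"y":24,"z":-5,"rx":0,"ry":0,"rz":0},
    {"x":0,"y":49,"z":-7,"rx":0,"ry":0,"rz":0},
    {"x":0,"y":49,"z":-7,"rx":0,"ry":0,"rz":0}
  ]
}}

```text
time: 19.1
tool_pos: [0.6359, 0.0236, 0.3895]
tool_rot: [3.137, -0.001, 1.647]
contact_force: [2.1, 4.0, 6.7]
opening: 0.0114
grip_force: 20.0
```

Run:
```python
from h import *
st()
p=read_camera('side');save(p,'s7');find(p,'lid_handle');find(p,'lid_edge')
```

```text
t 19.1 tcp [635.9  23.6 389.5] rpy [ 1.797e+02 -1.000e-01  9.440e+01] q [-0.08  0.51  0.99  0.    1.63 -0.16] F [2.1 4.  6.7] op 11.4 g 20.0
lid_handle call [636  24 339] 0.97
lid_handle call [523 382  17] 0.29
lid_edge call [589  21 331] 0.61
lid_edge call [476 330   7] 0.23
```

Request:
{"op": "arm_command", "data": {
  "series": [
    {"x":0,"y":24.5,"z":1,"rx":0,"ry":0,"rz":0},
    {"x":0,"y":48.5,"z":5,"rx":0,"ry":0,"rz":0},
    {"x":0,"y":72,"z":13,"rx":0,"ry":0,"rz":0},
    {"x":0,"y":72,"z":13,"rx":0,"ry":0,"rz":0}
  ]
}}

```text
time: 19.65
tool_pos: [0.7078, 0.0292, 0.374]
tool_rot: [3.139, -0.002, 1.647]
contact_force: [2.9, 4.7, 1.7]
opening: 0.0114
grip_force: 20.0
```

Request:
{"op": "arm_command", "data": {
  "series": [
    {"x":0,"y":8,"z":3,"rx":0,"ry":0,"rz":0},
    {"x":0,"y":15,"z":7,"rx":0,"ry":0,"rz":0},
    {"x":0,"y":18,"z":8,"rx":0,"ry":0,"rz":0},
    {"x":0,"y":18,"z":8,"rx":0,"ry":0,"rz":0}
  ]
}}

```text
time: 20.05
tool_pos: [0.7211, 0.0303, 0.3675]
tool_rot: [-3.135, -0.002, 1.647]
contact_force: [-13.8, 3.8, 3.9]
opening: 0.0113
grip_force: 20.0
```

Run:
```python
from h import *
st()
p=read_camera('side');save(p,'s8');find(p,'lid_handle');find(p,'lid_edge')
```

```text
t 20.05 tcp [721.1  30.3 367.5] rpy [-1.796e+02 -1.000e-01  9.440e+01] q [-0.06  0.73  0.67  0.    1.75 -0.14] F [-13.8   3.8   3.9] op 11.3 g 20.0
lid_handle call [ 699 -284   -3] 0.61
lid_handle call [722  31 317] 0.56
lid_edge call [678  29 331] 0.92
lid_edge call [ 497 -311    4] 0.67
```

View pics/s8.png

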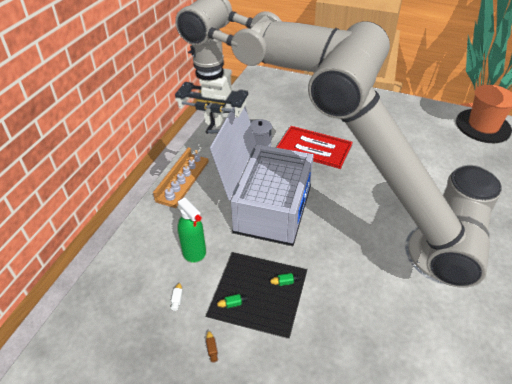

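The lid is fully open against its stop. I'll release the handle and retreat up and forward.

Request:
{"op": "arm_command", "data": {
  "series": [
    {"x":0,"y":-3,"z":0,"rx":0,"ry":0,"rz":0},
    {"x":0,"y":-3,"z":0,"rx":0,"ry":0,"rz":0},
    {"x":0,"y":-3,"z":0,"rx":0,"ry":0,"rz":0},
    {"x":0,"y":-3,"z":-15,"rx":0,"ry":0,"rz":0},
    {"x":0,"y":-3,"z":-35,"rx":0,"ry":0,"rz":0},
    {"x":0,"y":-3,"z":-60,"rx":0,"ry":0,"rz":0},
    {"x":0,"y":-3,"z":-65,"rx":0,"ry":0,"rz":0},
    {"x":0,"y":-3,"z":-65,"rx":0,"ry":0,"rz":0}
  ],
  "hand": 24
}}

```text
time: 21.0
tool_pos: [0.7204, 0.0287, 0.4329]
tool_rot: [3.14, 0.0, 1.646]
contact_force: [-0.2, 0.2, -0.6]
opening: 0.0244
grip_force: 0.0
```

Run:
```python
from h import *
st();rows((525,60,430,94),(525,386,300,38),(525,386,120,38))
p=read_camera('side');save(p,'s9');find(p,'lid_handle');find(p,'lid_edge');find(p,'nozzle0')
for d in trace(p,'nozzle0')[:6]: print('noz',d['confidence'],axis(p,d['pixels'],.016))
```

```text
t 21.0 tcp [720.4  28.7 432.9] rpy [179.9   0.   94.3] q [-0.07  0.75  0.45 -0.    1.94 -0.14] F [-0.2  0.2 -0.6] op 24.4 g 0.0
[  45.8 -192.6    2.5] rz 0.3
[ 370.9 -168.5  132.4] rz 56.3
[ 371.  -168.9  312.4] rz 56.3
lid_handle call [721  33 318] 0.74
lid_handle call [700 263   1] 0.68
lid_edge call [676  32 331] 0.73
nozzle0 call [412 268   4] 0.77
nozzle0 call [522 384   5] 0.67
nozzle0 call [521 522   0] 0.6
nozzle0 call [674 424  -1] 0.51
noz 0.84 (array([0.51877592, 0.52642554]), np.float64(124.61814415259212), array([0.02462785, 0.07782812]))
noz 0.73 (array([0.67040119, 0.42961889]), np.float64(109.91752344340263), array([0.02415971, 0.08069092]))
noz 0.69 (array([0.52615527, 0.3846599 ]), np.float64(-141.64476990325818), array([0.02969725, 0.06897984]))
noz 0.57 (array([0.41457869, 0.26884975]), np.float64(-150.30823306867111), array([0.03144263, 0.07041978]))
```

Request:
{"op": "arm_command", "data": {
  "series": [
    {"x":46,"y":-193,"z":0,"rx":0,"ry":0,"rz":0},
    {"x":46,"y":-193,"z":0,"rx":0,"ry":0,"rz":0},
    {"x":46,"y":-193,"z":0,"rx":0,"ry":0,"rz":0},
    {"x":46,"y":-193,"z":0,"rx":0,"ry":0,"rz":0},
    {"x":371,"y":-169,"z":132,"rx":0,"ry":0,"rz":56},
    {"x":371,"y":-169,"z":132,"rx":0,"ry":0,"rz":56},
    {"x":371,"y":-169,"z":132,"rx":0,"ry":0,"rz":56},
    {"x":371,"y":-169,"z":132,"rx":0,"ry":0,"rz":56},
    {"x":371,"y":-169,"z":132,"rx":0,"ry":0,"rz":56},
    {"x":371,"y":-169,"z":132,"rx":0,"ry":0,"rz":56},
    {"x":371,"y":-169,"z":132,"rx":0,"ry":0,"rz":56},
    {"x":371,"y":-169,"z":132,"rx":0,"ry":0,"rz":56},
    {"x":371,"y":-169,"z":250,"rx":0,"ry":0,"rz":56},
    {"x":371,"y":-169,"z":300,"rx":0,"ry":0,"rz":56},
    {"x":371,"y":-169,"z":300,"rx":0,"ry":0,"rz":56},
    {"x":371,"y":-169,"z":300,"rx":0,"ry":0,"rz":56},
    {"x":371,"y":-169,"z":300,"rx":0,"ry":0,"rz":56},
    {"x":371,"y":-169,"z":300,"rx":0,"ry":0,"rz":56}
  ],
  "hand": 50
}}

```text
time: 23.05
tool_pos: [0.5243, 0.386, 0.1335]
tool_rot: [3.141, -0.001, 0.669]
contact_force: [1.2, 0.4, 0.3]
opening: 0.0502
grip_force: 0.0
```

Run:
```python
from h import *
st();rows((524,386,72,38))
p=read_camera('side');save(p,'s10');find(p,'nozzle0');find(p,'nozzle0_mid')
for d in trace(p,'nozzle0')[:6]: print('noz',d['confidence'],axis(p,d['pixels'],.016))
```

```text
t 23.05 tcp [524.3 386.  133.5] rpy [ 1.80e+02 -1.00e-01  3.83e+01] q [ 0.52  0.72  1.34 -0.    1.08  1.42] F [1.2 0.4 0.3] op 50.2 g 0.0
[-0.3 -0.2 61.5] rz 0.3
nozzle0 call [412 266   3] 0.79
nozzle0 call [672 429   1] 0.74
nozzle0 call [520 519   2] 0.54
noz 0.74 (array([0.41624305, 0.27033842]), np.float64(-149.28747452438296), array([0.02981324, 0.06378722]))
noz 0.65 (array([0.52068133, 0.52431349]), np.float64(124.4281526531992), array([0.01975312, 0.06595391]))
noz 0.47 (array([0.67143729, 0.42923205]), np.float64(108.8904342957314), array([0.02537089, 0.0745686 ]))
```

View pics/s10.png

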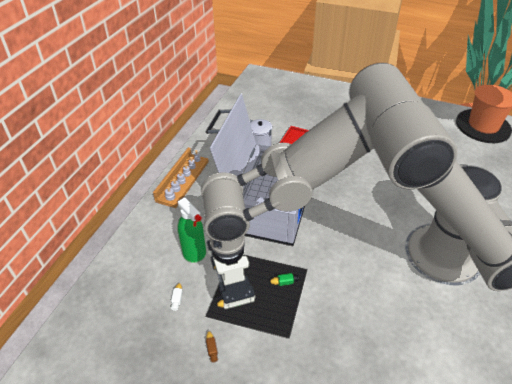

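Request:
{"op": "arm_command", "data": {
  "series": [
    {"x":0,"y":0,"z":35,"rx":0,"ry":0,"rz":0},
    {"x":0,"y":0,"z":54,"rx":0,"ry":0,"rz":0},
    {"x":0,"y":0,"z":61,"rx":0,"ry":0,"rz":0},
    {"x":0,"y":0,"z":61,"rx":0,"ry":0,"rz":0},
    {"x":0,"y":0,"z":61,"rx":0,"ry":0,"rz":0}
  ]
}}

```text
time: 23.75
tool_pos: [0.5245, 0.3867, 0.0731]
tool_rot: [3.141, -0.002, 0.669]
contact_force: [-0.7, 0.3, 0.9]
opening: 0.05
grip_force: 0.0
```

Request:
{"op": "arm_command", "data": {
  "series": [
    {"x":0,"y":0,"z":0,"rx":0,"ry":0,"rz":0},
    {"x":0,"y":0,"z":0,"rx":0,"ry":0,"rz":0},
    {"x":0,"y":0,"z":0,"rx":0,"ry":0,"rz":0},
    {"x":0,"y":0,"z":0,"rx":0,"ry":0,"rz":0},
    {"x":0,"y":0,"z":0,"rx":0,"ry":0,"rz":0},
    {"x":0,"y":0,"z":0,"rx":0,"ry":0,"rz":0},
    {"x":0,"y":0,"z":0,"rx":0,"ry":0,"rz":0},
    {"x":0,"y":0,"z":0,"rx":0,"ry":0,"rz":0}
  ],
  "hand": 10,
  "squeeze": 24
}}

```text
time: 24.55
tool_pos: [0.5239, 0.3863, 0.072]
tool_rot: [3.141, -0.001, 0.668]
contact_force: [-1.5, -1.0, 4.7]
opening: 0.0242
grip_force: 23.7
```

Request:
{"op": "arm_command", "data": {
  "series": [
    {"x":0,"y":0,"z":-20,"rx":0,"ry":0,"rz":0},
    {"x":0,"y":0,"z":-60,"rx":0,"ry":0,"rz":0},
    {"x":0,"y":0,"z":-110,"rx":0,"ry":0,"rz":0},
    {"x":0,"y":0,"z":-160,"rx":0,"ry":0,"rz":0},
    {"x":0,"y":0,"z":-200,"rx":0,"ry":0,"rz":0},
    {"x":0,"y":0,"z":-210,"rx":0,"ry":0,"rz":0},
    {"x":0,"y":0,"z":-210,"rx":0,"ry":0,"rz":0}
  ]
}}

```text
time: 25.25
tool_pos: [0.5241, 0.3865, 0.283]
tool_rot: [3.141, -0.003, 0.668]
contact_force: [-0.4, -0.7, -1.2]
opening: 0.024
grip_force: 23.7
```

Run:
```python
from h import *
st();rows((534.5,61,280,4.4),(534.5,61,185,4.4))
p=read_camera('side');save(p,'s11')
for d in trace(p,'nozzle0')[:6]: print('noz',d['confidence'],axis(p,d['pixels'],.235),axis(p,d['pixels'],.016)[0])
```

```text
t 25.25 tcp [524.1 386.5 283. ] rpy [180.   -0.2  38.3] q [ 0.52  0.58  1.15 -0.    1.4   1.42] F [-0.4 -0.7 -1.2] op 24.0 g 23.7
[-193.5  261.9    2.6] rz 33.9
[-193.8  261.8   97.6] rz 33.9
noz 0.75 (array([0.57708635, 0.53857365]), np.float64(107.86958386658979), array([0.01925539, 0.05753826])) [0.67060868 0.42711911]
noz 0.56 (array([0.37329336, 0.41335913]), np.float64(-149.72040807996274), array([0.02603743, 0.05673673])) [0.41358516 0.26919868]
noz 0.48 (array([0.45713118, 0.61837259]), np.float64(124.21685515172804), array([0.01767097, 0.0591387 ])) [0.51932135 0.52776146]
```

View pics/s11.png

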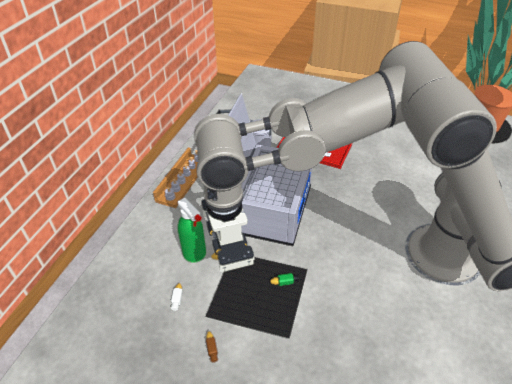

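Request:
{"op": "arm_command", "data": {
  "series": [
    {"x":-193,"y":262,"z":2,"rx":0,"ry":0,"rz":34},
    {"x":-193,"y":262,"z":2,"rx":0,"ry":0,"rz":34},
    {"x":-193,"y":262,"z":2,"rx":0,"ry":0,"rz":34},
    {"x":-193,"y":262,"z":2,"rx":0,"ry":0,"rz":34},
    {"x":-193,"y":262,"z":2,"rx":0,"ry":0,"rz":34},
    {"x":-193,"y":262,"z":2,"rx":0,"ry":0,"rz":34},
    {"x":-193,"y":262,"z":2,"rx":0,"ry":0,"rz":34},
    {"x":-193,"y":262,"z":2,"rx":0,"ry":0,"rz":34},
    {"x":-193,"y":262,"z":2,"rx":0,"ry":0,"rz":34},
    {"x":-193,"y":262,"z":2,"rx":0,"ry":0,"rz":34},
    {"x":-193,"y":262,"z":35,"rx":0,"ry":0,"rz":34},
    {"x":-193,"y":262,"z":65,"rx":0,"ry":0,"rz":34},
    {"x":-193,"y":262,"z":90,"rx":0,"ry":0,"rz":34},
    {"x":-193,"y":262,"z":97,"rx":0,"ry":0,"rz":34},
    {"x":-193,"y":262,"z":97,"rx":0,"ry":0,"rz":34}
  ]
}}

```text
time: 26.85
tool_pos: [0.5341, 0.0621, 0.1837]
tool_rot: [-3.141, 0.002, 0.077]
contact_force: [0.2, 0.9, -0.5]
opening: 0.0238
grip_force: 23.7
```

Run:
```python
from h import *
st();rows((535,61,170,4.4))
```

```text
t 26.85 tcp [534.1  62.1 183.7] rpy [-1.8e+02  1.0e-01  4.4e+00] q [-0.03  0.48  1.64 -0.    1.03  1.47] F [ 0.2  0.9 -0.5] op 23.8 g 23.7
[ 0.8  1.1 13.7] rz -0.0
```

Request:
{"op": "arm_command", "data": {
  "series": [
    {"x":1,"y":1,"z":7,"rx":0,"ry":0,"rz":0},
    {"x":1,"y":1,"z":11,"rx":0,"ry":0,"rz":0},
    {"x":1,"y":1,"z":13,"rx":0,"ry":0,"rz":0},
    {"x":1,"y":1,"z":14,"rx":0,"ry":0,"rz":0},
    {"x":1,"y":1,"z":14,"rx":0,"ry":0,"rz":0},
    {"x":1,"y":1,"z":14.5,"rx":0,"ry":0,"rz":0},
    {"x":1,"y":1,"z":14.5,"rx":0,"ry":0,"rz":0}
  ]
}}

```text
time: 27.55
tool_pos: [0.5357, 0.06, 0.1703]
tool_rot: [3.141, -0.0, 0.075]
contact_force: [0.6, -0.4, -0.4]
opening: 0.0238
grip_force: 23.7
```

Request:
{"op": "arm_command", "data": {
  "series": [
    {"x":0,"y":0,"z":0,"rx":0,"ry":0,"rz":0},
    {"x":0,"y":0,"z":0,"rx":0,"ry":0,"rz":0},
    {"x":0,"y":0,"z":0,"rx":0,"ry":0,"rz":0},
    {"x":0,"y":0,"z":0,"rx":0,"ry":0,"rz":0},
    {"x":0,"y":0,"z":0,"rx":0,"ry":0,"rz":0},
    {"x":0,"y":0,"z":-15,"rx":0,"ry":0,"rz":0},
    {"x":0,"y":0,"z":-50,"rx":0,"ry":0,"rz":0},
    {"x":0,"y":0,"z":-90,"rx":0,"ry":0,"rz":0},
    {"x":0,"y":0,"z":-115,"rx":0,"ry":0,"rz":0},
    {"x":0,"y":0,"z":-115,"rx":0,"ry":0,"rz":0}
  ],
  "hand": 40
}}

```text
time: 28.55
tool_pos: [0.5371, 0.0601, 0.2891]
tool_rot: [3.141, -0.008, 0.075]
contact_force: [-0.0, 0.0, -0.3]
opening: 0.0399
grip_force: 0.0
```

Run:
```python
from h import *
st();rows((413,268,285,31),(413,268,135,31))
p=read_camera('side');save(p,'s12');find(p,'nozzle0')
for d in trace(p,'nozzle0')[:6]: print('noz',d['confidence'],axis(p,d['pixels'],.112),axis(p,d['pixels'],.016))
```

```text
t 28.55 tcp [537.1  60.1 289.1] rpy [179.9  -0.5   4.3] q [-0.03  0.37  1.49 -0.    1.27  1.47] F [-0.   0.  -0.3] op 39.9 g 0.0
[-108.2 -216.6    3.1] rz -26.7
[-109.4 -216.8  153.1] rz -26.7
nozzle0 call [536  65 100] 0.77
nozzle0 call [675 428  -1] 0.69
nozzle0 call [408 264   6] 0.54
nozzle0 call [520 521   0] 0.53
noz 0.73 (array([0.39758768, 0.33253717]), np.float64(-148.13688324694988), array([0.02795492, 0.0641123 ])) (array([0.41541606, 0.26935801]), np.float64(-148.13688324694988), array([0.03074623, 0.07051392]))
noz 0.73 (array([0.59740551, 0.00377602]), np.float64(127.16039270127561), array([0.25825143, 0.59006704])) (array([ 0.63518572, -0.09222998]), np.float64(127.16039270127561), array([0.28403787, 0.6489853 ]))
noz 0.7 (array([0.6307163 , 0.47753873]), np.float64(109.47868992283982), array([0.02477622, 0.06447091])) (array([0.6718226 , 0.42883799]), np.float64(109.47868992283979), array([0.02725013, 0.07090834]))
noz 0.6 (array([0.49207378, 0.56691594]), np.float64(124.44981137079043), array([0.01962648, 0.06794924])) (array([0.5193366 , 0.52713953]), np.float64(124.4498113707904), array([0.02158619, 0.07473397]))
noz 0.48 (array([0.53502527, 0.0592618 ]), np.float64(-177.78175133452373), array([0.03535035, 0.07060545])) (array([ 0.56657681, -0.03120394]), np.float64(-177.78175133452376), array([0.03888009, 0.07765541]))
```

Request:
{"op": "arm_command", "data": {
  "series": [
    {"x":-109,"y":-217,"z":3,"rx":0,"ry":0,"rz":-26.5},
    {"x":-109,"y":-217,"z":3,"rx":0,"ry":0,"rz":-26.5},
    {"x":-109,"y":-217,"z":3,"rx":0,"ry":0,"rz":-26.5},
    {"x":-109,"y":-217,"z":3,"rx":0,"ry":0,"rz":-26.5},
    {"x":-109,"y":-217,"z":3,"rx":0,"ry":0,"rz":-26.5},
    {"x":-109,"y":-217,"z":3,"rx":0,"ry":0,"rz":-26.5},
    {"x":-109,"y":-217,"z":3,"rx":0,"ry":0,"rz":-26.5},
    {"x":-109,"y":-217,"z":50,"rx":0,"ry":0,"rz":-26.5},
    {"x":-109,"y":-217,"z":100,"rx":0,"ry":0,"rz":-26.5},
    {"x":-109,"y":-217,"z":140,"rx":0,"ry":0,"rz":-26.5},
    {"x":-109,"y":-217,"z":140,"rx":0,"ry":0,"rz":-26.5},
    {"x":-109,"y":-217,"z":140,"rx":0,"ry":0,"rz":-26.5}
  ],
  "hand": 50
}}

```text
time: 29.9
tool_pos: [0.4115, 0.2674, 0.1452]
tool_rot: [3.142, 0.001, 0.536]
contact_force: [0.6, 0.4, -0.5]
opening: 0.0499
grip_force: 0.0
```

Run:
```python
from h import *
st();rows((413,268,72,31))
p=read_camera('side');save(p,'s13');find(p,'nozzle0')
for d in trace(p,'nozzle0')[:6]: print('noz',d['confidence'],axis(p,d['pixels'],.016))
```

```text
t 29.9 tcp [411.5 267.4 145.2] rpy [1.80e+02 1.00e-01 3.07e+01] q [ 0.42  0.46  1.81 -0.    0.88  1.46] F [ 0.6  0.4 -0.5] op 49.9 g 0.0
[ 1.7  0.2 73.2] rz -0.3
nozzle0 call [410 266   6] 0.71
nozzle0 call [670 428  -1] 0.57
nozzle0 call [520 518   0] 0.56
nozzle0 call [545  12  99] 0.54
nozzle0 call [536  59 103] 0.5
noz 0.81 (array([0.67093396, 0.42861021]), np.float64(109.4572809847302), array([0.02690727, 0.07650709]))
noz 0.73 (array([0.52026746, 0.52647569]), np.float64(125.3267688257178), array([0.02273358, 0.07501313]))
noz 0.71 (array([0.42208217, 0.27830255]), np.float64(-159.60868563271848), array([0.02465321, 0.06536545]))
noz 0.44 (array([ 0.57839339, -0.03036687]), np.float64(149.29390908228956), array([0.04096707, 0.05383031]))
noz 0.29 (array([ 0.53548545, -0.33772037]), np.float64(152.37607155602961), array([0.14092025, 0.2464184 ]))
```

View pics/s13.png

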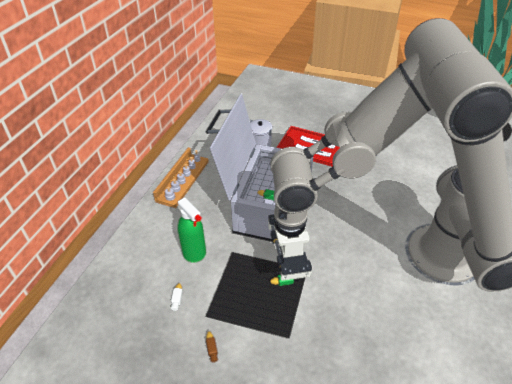

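Request:
{"op": "arm_command", "data": {
  "series": [
    {"x":1,"y":0,"z":40,"rx":0,"ry":0,"rz":0},
    {"x":1,"y":0,"z":65,"rx":0,"ry":0,"rz":0},
    {"x":1,"y":0,"z":73,"rx":0,"ry":0,"rz":0},
    {"x":1,"y":0,"z":73,"rx":0,"ry":0,"rz":0},
    {"x":1,"y":0,"z":73,"rx":0,"ry":0,"rz":0}
  ]
}}

```text
time: 30.55
tool_pos: [0.4126, 0.2692, 0.0737]
tool_rot: [3.141, -0.003, 0.537]
contact_force: [-0.1, -0.4, -0.1]
opening: 0.0502
grip_force: 0.0
```

Request:
{"op": "arm_command", "data": {
  "series": [
    {"x":0,"y":0,"z":0,"rx":0,"ry":0,"rz":0},
    {"x":0,"y":0,"z":0,"rx":0,"ry":0,"rz":0},
    {"x":0,"y":0,"z":0,"rx":0,"ry":0,"rz":0},
    {"x":0,"y":0,"z":0,"rx":0,"ry":0,"rz":0},
    {"x":0,"y":0,"z":0,"rx":0,"ry":0,"rz":0},
    {"x":0,"y":0,"z":0,"rx":0,"ry":0,"rz":0},
    {"x":0,"y":0,"z":0,"rx":0,"ry":0,"rz":0},
    {"x":0,"y":0,"z":0,"rx":0,"ry":0,"rz":0}
  ],
  "hand": 10,
  "squeeze": 24
}}

```text
time: 31.35
tool_pos: [0.4118, 0.2689, 0.0725]
tool_rot: [3.141, -0.001, 0.538]
contact_force: [-1.0, -0.8, 5.6]
opening: 0.0239
grip_force: 24.0
```

Request:
{"op": "arm_command", "data": {
  "series": [
    {"x":0,"y":0,"z":-20,"rx":0,"ry":0,"rz":0},
    {"x":0,"y":0,"z":-60,"rx":0,"ry":0,"rz":0},
    {"x":0,"y":0,"z":-110,"rx":0,"ry":0,"rz":0},
    {"x":0,"y":0,"z":-160,"rx":0,"ry":0,"rz":0},
    {"x":0,"y":0,"z":-200,"rx":0,"ry":0,"rz":0},
    {"x":0,"y":0,"z":-210,"rx":0,"ry":0,"rz":0},
    {"x":0,"y":0,"z":-210,"rx":0,"ry":0,"rz":0}
  ]
}}

```text
time: 32.05
tool_pos: [0.412, 0.269, 0.2834]
tool_rot: [3.141, -0.003, 0.538]
contact_force: [-0.6, 0.6, -1.6]
opening: 0.0237
grip_force: 24.0
```

Run:
```python
from h import *
st();rows((541.5,-29,280,4.4),(541.5,-29,185,4.4))
p=read_camera('side');save(p,'s14');find(p,'nozzle0')
```

```text
t 32.05 tcp [412.  269.  283.4] rpy [180.   -0.2  30.8] q [ 0.42  0.29  1.63 -0.    1.22  1.46] F [-0.6  0.6 -1.6] op 23.7 g 24.0
[-41.3 322.3   3.4] rz 26.4
[-41.6 322.3  98.4] rz 26.4
nozzle0 call [672 429   2] 0.8
nozzle0 call [532  61 104] 0.69
nozzle0 call [409 268 214] 0.64
nozzle0 call [521 517   1] 0.61
```

Request:
{"op": "arm_command", "data": {
  "series": [
    {"x":-41.5,"y":322,"z":2,"rx":0,"ry":0,"rz":26.4},
    {"x":-41.5,"y":322,"z":2,"rx":0,"ry":0,"rz":26.4},
    {"x":-41.5,"y":322,"z":2,"rx":0,"ry":0,"rz":26.4},
    {"x":-41.5,"y":322,"z":2,"rx":0,"ry":0,"rz":26.4},
    {"x":-41.5,"y":322,"z":2,"rx":0,"ry":0,"rz":26.4},
    {"x":-41.5,"y":322,"z":2,"rx":0,"ry":0,"rz":26.4},
    {"x":-41.5,"y":322,"z":2,"rx":0,"ry":0,"rz":26.4},
    {"x":-41.5,"y":322,"z":2,"rx":0,"ry":0,"rz":26.4},
    {"x":-41.5,"y":322,"z":2,"rx":0,"ry":0,"rz":26.4},
    {"x":-41.5,"y":322,"z":2,"rx":0,"ry":0,"rz":26.4},
    {"x":-41.5,"y":322,"z":35,"rx":0,"ry":0,"rz":26.4},
    {"x":-41.5,"y":322,"z":65,"rx":0,"ry":0,"rz":26.4},
    {"x":-41.5,"y":322,"z":90,"rx":0,"ry":0,"rz":26.4},
    {"x":-41.5,"y":322,"z":98,"rx":0,"ry":0,"rz":26.4},
    {"x":-41.5,"y":322,"z":98,"rx":0,"ry":0,"rz":26.4}
  ]
}}

```text
time: 33.65
tool_pos: [0.5401, -0.0279, 0.1833]
tool_rot: [-3.141, 0.002, 0.078]
contact_force: [0.7, 0.8, -0.4]
opening: 0.0234
grip_force: 24.0
```

Run:
```python
from h import *
st();rows((541.5,-29,169.5,4.4))
```

```text
t 33.65 tcp [540.1 -27.9 183.3] rpy [-1.8e+02  1.0e-01  4.5e+00] q [-0.19  0.48  1.63  0.    1.03  1.3 ] F [ 0.7  0.8 -0.4] op 23.4 g 24.0
[ 1.3  1.2 13.8] rz 0.1
```

Request:
{"op": "arm_command", "data": {
  "series": [
    {"x":1,"y":1,"z":7,"rx":0,"ry":0,"rz":0},
    {"x":1,"y":1,"z":11,"rx":0,"ry":0,"rz":0},
    {"x":1,"y":1,"z":13,"rx":0,"ry":0,"rz":0},
    {"x":1,"y":1,"z":14,"rx":0,"ry":0,"rz":0},
    {"x":1,"y":1,"z":14,"rx":0,"ry":0,"rz":0},
    {"x":1,"y":1,"z":14.5,"rx":0,"ry":0,"rz":0},
    {"x":1,"y":1,"z":14.5,"rx":0,"ry":0,"rz":0}
  ]
}}

```text
time: 34.35
tool_pos: [0.5419, -0.03, 0.1698]
tool_rot: [3.141, -0.0, 0.077]
contact_force: [-0.9, 0.3, -1.1]
opening: 0.0237
grip_force: 24.0
```

Request:
{"op": "arm_command", "data": {
  "series": [
    {"x":0,"y":0,"z":0,"rx":0,"ry":0,"rz":0},
    {"x":0,"y":0,"z":0,"rx":0,"ry":0,"rz":0},
    {"x":0,"y":0,"z":0,"rx":0,"ry":0,"rz":0},
    {"x":0,"y":0,"z":0,"rx":0,"ry":0,"rz":0},
    {"x":0,"y":0,"z":0,"rx":0,"ry":0,"rz":0},
    {"x":0,"y":0,"z":-15,"rx":0,"ry":0,"rz":0},
    {"x":0,"y":0,"z":-50,"rx":0,"ry":0,"rz":0},
    {"x":0,"y":0,"z":-90,"rx":0,"ry":0,"rz":0},
    {"x":0,"y":0,"z":-140,"rx":0,"ry":0,"rz":0},
    {"x":0,"y":0,"z":-190,"rx":0,"ry":0,"rz":0},
    {"x":0,"y":0,"z":-240,"rx":0,"ry":0,"rz":0},
    {"x":0,"y":0,"z":-262,"rx":0,"ry":0,"rz":0},
    {"x":0,"y":0,"z":-262,"rx":0,"ry":0,"rz":0}
  ],
  "hand": 40
}}

```text
time: 35.65
tool_pos: [0.5424, -0.03, 0.4357]
tool_rot: [3.139, -0.008, 0.077]
contact_force: [-0.2, -0.1, -0.2]
opening: 0.0399
grip_force: 0.0
```

Run:
```python
from h import *
st();rows((600,31,432,94.4),(717.5,31,432,94.4),(717.5,31,367,94.4))
p=read_camera('top');save(p,'t15');find(p,'nozzle0')
for d in trace(p,'nozzle0')[:6]: print('noz',d['confidence'],axis(p,d['pixels'],.112))
p=read_camera('side');save(p,'s15');find(p,'nozzle0');find(p,'lid_handle')
a=cv2.imread('pics/t15.png')[130:290,110:350];b=cv2.imread('pics/s15.png')[90:330,200:350]
cv2.imwrite('pics/c15.png',np.hstack([cv2.resize(a,(480,320)),cv2.resize(b,(200,320))]))
```

```text
t 35.65 tcp [542.4 -30.  435.7] rpy [179.9  -0.4   4.4] q [-0.2   0.31  1.18 -0.    1.64  1.3 ] F [-0.2 -0.1 -0.2] op 39.9 g 0.0
[ 62.1 -56.4   4.1] rz -90.0
[179.2 -47.4   5. ] rz -90.0
[178.7 -47.6  70. ] rz -90.0
nozzle0 call [523 527  -1] 0.69
nozzle0 call [673 424   1] 0.56
nozzle0 call [635  26 152] 0.39
nozzle0 call [537  56 103] 0.35
noz 0.75 (array([0.657594  , 0.39751199]), np.float64(107.65281582787117), array([0.02260334, 0.06442926]))
noz 0.74 (array([0.69797206, 0.03737502]), np.float64(100.75656034952901), array([0.10652395, 0.30617945]))
nozzle0 call [540 -33 101] 0.7
nozzle0 call [535  61  99] 0.68
nozzle0 call [674 424   2] 0.57
nozzle0 call [520 519   1] 0.52
lid_handle call [722  32 320] 0.97
```

View pics/c15.png

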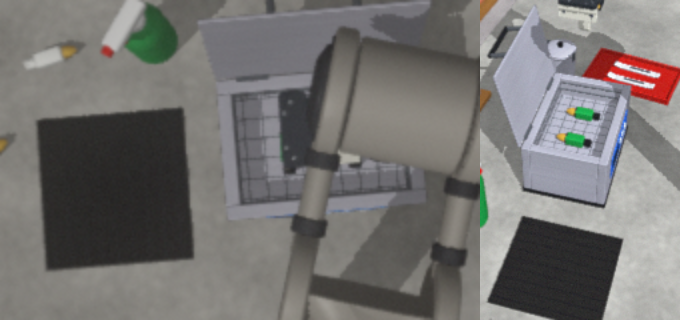

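Both nozzles lie flat and apart in the basket, and the mat is empty. Now back to the handle to shut the lid.

Request:
{"op": "arm_command", "data": {
  "series": [
    {"x":62,"y":-56,"z":0,"rx":0,"ry":0,"rz":-90},
    {"x":62,"y":-56,"z":0,"rx":0,"ry":0,"rz":-90},
    {"x":62,"y":-56,"z":0,"rx":0,"ry":0,"rz":-90},
    {"x":62,"y":-56,"z":0,"rx":0,"ry":0,"rz":-90},
    {"x":62,"y":-56,"z":0,"rx":0,"ry":0,"rz":-90},
    {"x":62,"y":-56,"z":0,"rx":0,"ry":0,"rz":-90},
    {"x":62,"y":-56,"z":0,"rx":0,"ry":0,"rz":-90},
    {"x":62,"y":-56,"z":0,"rx":0,"ry":0,"rz":-90},
    {"x":62,"y":-56,"z":0,"rx":0,"ry":0,"rz":-90},
    {"x":62,"y":-56,"z":0,"rx":0,"ry":0,"rz":-90},
    {"x":62,"y":-56,"z":0,"rx":0,"ry":0,"rz":-90},
    {"x":110,"y":-52,"z":0,"rx":0,"ry":0,"rz":-90},
    {"x":150,"y":-49,"z":0,"rx":0,"ry":0,"rz":-90},
    {"x":180,"y":-47,"z":0,"rx":0,"ry":0,"rz":-90},
    {"x":180,"y":-47,"z":0,"rx":0,"ry":0,"rz":-90},
    {"x":180,"y":-47,"z":0,"rx":0,"ry":0,"rz":-90}
  ],
  "hand": 26
}}

```text
time: 37.55
tool_pos: [0.7183, 0.0306, 0.4286]
tool_rot: [-3.137, -0.001, 1.647]
contact_force: [-0.4, 0.1, 0.3]
opening: 0.0259
grip_force: 0.0
```

Run:
```python
from h import *
st();rows((720.5,30.5,367,94.4))
```

```text
t 37.55 tcp [718.3  30.6 428.6] rpy [-179.7   -0.    94.4] q [-0.06  0.75  0.48 -0.    1.92 -0.14] F [-0.4  0.1  0.3] op 25.9 g 0.0
[-0.3  2.5 61.5] rz -0.0
```

Request:
{"op": "arm_command", "data": {
  "series": [
    {"x":0,"y":2,"z":20,"rx":0,"ry":0,"rz":0},
    {"x":0,"y":2,"z":35,"rx":0,"ry":0,"rz":0},
    {"x":0,"y":2,"z":50,"rx":0,"ry":0,"rz":0},
    {"x":0,"y":2,"z":60,"rx":0,"ry":0,"rz":0},
    {"x":0,"y":2,"z":63,"rx":0,"ry":0,"rz":0},
    {"x":0,"y":2,"z":63,"rx":0,"ry":0,"rz":0}
  ]
}}

```text
time: 38.15
tool_pos: [0.7192, 0.0309, 0.3694]
tool_rot: [3.141, 0.0, 1.648]
contact_force: [1.0, 0.3, -0.4]
opening: 0.0263
grip_force: 0.0
```

Request:
{"op": "arm_command", "data": {
  "series": [
    {"x":0,"y":0,"z":0,"rx":0,"ry":0,"rz":0},
    {"x":0,"y":0,"z":0,"rx":0,"ry":0,"rz":0},
    {"x":0,"y":0,"z":0,"rx":0,"ry":0,"rz":0},
    {"x":0,"y":0,"z":0,"rx":0,"ry":0,"rz":0},
    {"x":0,"y":0,"z":0,"rx":0,"ry":0,"rz":0},
    {"x":0,"y":0,"z":0,"rx":0,"ry":0,"rz":0}
  ],
  "hand": 0,
  "squeeze": 20
}}

```text
time: 38.75
tool_pos: [0.72, 0.0309, 0.3695]
tool_rot: [3.139, 0.0, 1.648]
contact_force: [2.7, 0.2, 4.5]
opening: 0.0112
grip_force: 20.0
```

Request:
{"op": "arm_command", "data": {
  "series": [
    {"x":0,"y":-16.5,"z":-7.5,"rx":0,"ry":0,"rz":0},
    {"x":0,"y":-40,"z":-15,"rx":0,"ry":0,"rz":0},
    {"x":0,"y":-64,"z":-19.5,"rx":0,"ry":0,"rz":0},
    {"x":0,"y":-88.5,"z":-21,"rx":0,"ry":0,"rz":0},
    {"x":0,"y":-88.5,"z":-21,"rx":0,"ry":0,"rz":0}
  ]
}}

```text
time: 39.25
tool_pos: [0.6292, 0.0234, 0.3906]
tool_rot: [-3.14, 0.001, 1.647]
contact_force: [-2.2, -2.9, 4.9]
opening: 0.0112
grip_force: 20.0
```

Request:
{"op": "arm_command", "data": {
  "series": [
    {"x":0,"y":-24.5,"z":2,"rx":0,"ry":0,"rz":0},
    {"x":0,"y":-48.5,"z":7,"rx":0,"ry":0,"rz":0},
    {"x":0,"y":-48.5,"z":7,"rx":0,"ry":0,"rz":0}
  ]
}}

```text
time: 39.55
tool_pos: [0.5813, 0.0195, 0.3823]
tool_rot: [-3.138, 0.002, 1.647]
contact_force: [-1.8, -4.0, 3.4]
opening: 0.0111
grip_force: 19.9
```

Run:
```python
from h import *
st()
p=read_camera('side');save(p,'s16');find(p,'lid_handle');find(p,'lid_edge')
```

```text
t 39.55 tcp [581.3  19.5 382.3] rpy [-1.798e+02  1.000e-01  9.430e+01] q [-0.1   0.4   1.19 -0.    1.56 -0.17] F [-1.8 -4.   3.4] op 11.1 g 19.9
lid_handle call [583  18 330] 0.89
lid_handle call [537  62 102] 0.26
lid_edge call [537  18 312] 0.6
```

Request:
{"op": "arm_command", "data": {
  "series": [
    {"x":0,"y":-23,"z":8,"rx":0,"ry":0,"rz":0},
    {"x":0,"y":-45,"z":19.5,"rx":0,"ry":0,"rz":0},
    {"x":0,"y":-65,"z":33.5,"rx":0,"ry":0,"rz":0},
    {"x":0,"y":-83.5,"z":49.5,"rx":0,"ry":0,"rz":0},
    {"x":0,"y":-83.5,"z":49.5,"rx":0,"ry":0,"rz":0}
  ]
}}

```text
time: 40.2
tool_pos: [0.4984, 0.0129, 0.3306]
tool_rot: [-3.136, 0.002, 1.647]
contact_force: [-0.1, -4.1, -3.6]
opening: 0.0113
grip_force: 19.9
```

Request:
{"op": "arm_command", "data": {
  "series": [
    {"x":0,"y":-16,"z":19,"rx":0,"ry":0,"rz":0},
    {"x":0,"y":-29,"z":39,"rx":0,"ry":0,"rz":0},
    {"x":0,"y":-36.5,"z":54,"rx":0,"ry":0,"rz":0},
    {"x":0,"y":-39,"z":60,"rx":0,"ry":0,"rz":0},
    {"x":0,"y":-39,"z":60,"rx":0,"ry":0,"rz":0}
  ]
}}

```text
time: 40.7
tool_pos: [0.4611, 0.0103, 0.2719]
tool_rot: [-3.139, 0.001, 1.647]
contact_force: [0.2, -5.8, -2.6]
opening: 0.0112
grip_force: 20.0
```

Request:
{"op": "arm_command", "data": {
  "series": [
    {"x":0,"y":-1.5,"z":4,"rx":0,"ry":0,"rz":0},
    {"x":0,"y":-3,"z":8,"rx":0,"ry":0,"rz":0},
    {"x":0,"y":-4,"z":12,"rx":0,"ry":0,"rz":0},
    {"x":0,"y":-5,"z":15,"rx":0,"ry":0,"rz":0},
    {"x":0,"y":-6,"z":18,"rx":0,"ry":0,"rz":0},
    {"x":0,"y":-6.5,"z":20,"rx":0,"ry":0,"rz":0},
    {"x":0,"y":-7,"z":22,"rx":0,"ry":0,"rz":0},
    {"x":0,"y":-7,"z":23,"rx":0,"ry":0,"rz":0},
    {"x":0,"y":-7,"z":24,"rx":0,"ry":0,"rz":0},
    {"x":0,"y":-7,"z":24,"rx":0,"ry":0,"rz":0}
  ]
}}

```text
time: 41.7
tool_pos: [0.4538, 0.0098, 0.2487]
tool_rot: [-3.138, 0.001, 1.648]
contact_force: [-4.1, -6.9, 0.7]
opening: 0.011
grip_force: 20.1
```

Request:
{"op": "arm_command", "data": {
  "series": [
    {"x":0,"y":0,"z":1,"rx":0,"ry":0,"rz":0},
    {"x":0,"y":0,"z":2,"rx":0,"ry":0,"rz":0},
    {"x":0,"y":0,"z":3,"rx":0,"ry":0,"rz":0},
    {"x":0,"y":0,"z":3,"rx":0,"ry":0,"rz":0}
  ]
}}

```text
time: 42.1
tool_pos: [0.4535, 0.0098, 0.247]
tool_rot: [-3.138, 0.002, 1.648]
contact_force: [-8.4, -5.8, 13.4]
opening: 0.011
grip_force: 20.1
```

Request:
{"op": "arm_command", "data": {
  "series": [
    {"x":0,"y":0,"z":1,"rx":0,"ry":0,"rz":0},
    {"x":0,"y":0,"z":1,"rx":0,"ry":0,"rz":0}
  ]
}}

```text
time: 42.3
tool_pos: [0.4535, 0.0098, 0.2469]
tool_rot: [-3.139, 0.002, 1.648]
contact_force: [-10.9, -6.5, 21.4]
opening: 0.011
grip_force: 20.1
```

Request:
{"op": "arm_command", "data": {
  "series": [
    {"x":0,"y":0,"z":0,"rx":0,"ry":0,"rz":0},
    {"x":0,"y":0,"z":0,"rx":0,"ry":0,"rz":0},
    {"x":0,"y":0,"z":0,"rx":0,"ry":0,"rz":0},
    {"x":0,"y":0,"z":0,"rx":0,"ry":0,"rz":0},
    {"x":0,"y":0,"z":0,"rx":0,"ry":0,"rz":0},
    {"x":0,"y":0,"z":-15,"rx":0,"ry":0,"rz":0},
    {"x":0,"y":0,"z":-50,"rx":0,"ry":0,"rz":0},
    {"x":0,"y":0,"z":-100,"rx":0,"ry":0,"rz":0},
    {"x":0,"y":0,"z":-140,"rx":0,"ry":0,"rz":0},
    {"x":0,"y":0,"z":-140,"rx":0,"ry":0,"rz":0}
  ],
  "hand": 50
}}

```text
time: 43.3
tool_pos: [0.4556, 0.0103, 0.3905]
tool_rot: [3.131, 0.002, 1.648]
contact_force: [0.2, 0.0, -0.5]
opening: 0.0504
grip_force: 0.0
```

Run:
```python
from h import *
st()
for c in ('side','top'):
    p=read_camera(c);save(p,c+'17')
    for q in ('lid_handle','lid_edge','grease_pot','spray_bottle','lever_a'): find(p,q,k=2)
a=cv2.imread('pics/side17.png')[90:340,150:380];b=cv2.imread('pics/top17.png')
cv2.imwrite('pics/c17.png',np.hstack([cv2.resize(a,(368,400)),cv2.resize(b[100:300,100:316],(432,400))]))
```

```text
t 43.3 tcp [455.6  10.3 390.5] rpy [1.794e+02 1.000e-01 9.440e+01] q [-0.15  0.14  1.52  0.    1.47 -0.22] F [ 0.2  0.  -0.5] op 50.4 g 0.0
lid_handle call [454   7 199] 0.96
lid_edge call [442   4 149] 0.56
grease_pot call [ 701 -286    0] 0.69
spray_bottle call [700 263   2] 0.88
lever_a call [ 492 -360    8] 0.72
lever_a call [ 498 -308    2] 0.5
grease_pot call [ 703 -285    2] 0.8
spray_bottle call [699 266   4] 0.72
lever_a call [ 493 -366    9] 0.75
lever_a call [ 497 -305    3] 0.69
```

View pics/c17.png

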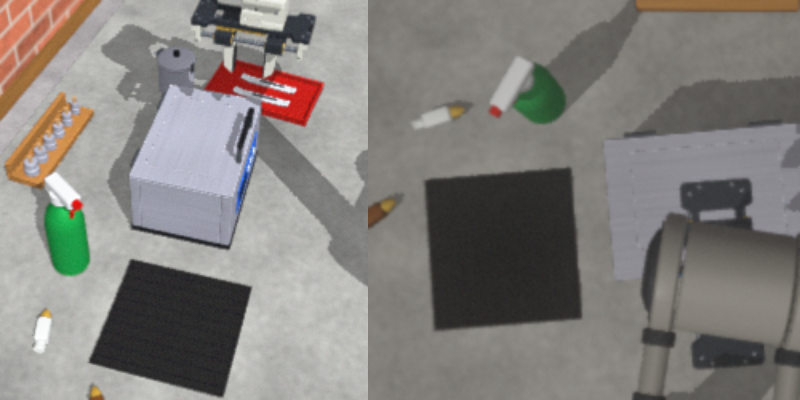

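The lid is shut, the levers are in the tray, the mat is empty, and the pot and bottle haven't moved.

```bash
python3 -c "
from cell import *
print(hand_in())"
```

```text
the job is handed in; nothing more can be done
None
```

The job is handed in: both tyre levers are in the red tray, both green nozzles lie flat and apart in the basket, the lid is shut, and the grease pot and spray bottle weren't moved; no verdict came back.

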